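Open the tin coin box and stack its tray on the frame

TASK

Open the tin coin box by swinging its lid up past its balance point so that it stays open by itself, then lift the coin tray out by its slanted bone grip and stack it on the low wooden frame that stands apart on the shelf, all four corner posts fully home in the frame's sockets. Keep the tray level all the way so that no coin slides off, set it down rather than letting it drop, let go, and leave the other things on the shelf where they are.

Things in the scene. Friction and masses are not known exactly. Their poses are not given: they have to be found in the camera images.
- coin_box: grey tin box, fixed to the shelf, 140 mm (x) by 170 mm (y); open base 54 mm high with 4 mm walls and floor, covered by a deep lid (103 mm high in all when closed). Origin: centre of its underside. +x points to the hinge side (away from the robot), z up
- lid (a joint): lid angle in rad: 0 closed, grows as it opens, stop at 1.85. The lid weighs 0.25 kg and its hinge pin is a little stiff; its balance point is near 1.2 rad: let go well below that it falls shut, let go beyond about 1.4 rad it swings on to the stop by itself and stays
- lid_hinge (a point): hinge axis of the lid, at the middle of the box's back rim, 54 mm above the shelf; the axis runs along the box's y. Its axes turn with the lid (closed: parallel to the box's)
- lid_pull (a point): centre of the lid's pull, a brass bar 46 mm long, 16 mm thick with flat ends, parallel to the hinge (along y), on one thin central stem 32 mm above the lid's top, 12 mm behind its front edge; closed, it is 128 mm in front of the hinge and 81 mm above it. Held by its two ends, it turns between the fingers as the lid swings
- tray_grip (a point): grip point of the loose coin tray, with the tray's axes. The grip is a bone plate 12 mm thick, 60 mm wide along y, 66 mm long, standing on the tray but raked 30 degrees from upright, top leaning to the tray's -x; the point is on its mid-plane, 50 mm up the slope, 16 mm short of its top end, straight above the tray's centre, 43 mm above the plate's top, 71 mm above the post feet
- frame: low dark wood stacking frame, fixed, 116 (x) x 136 mm (y); four corner blocks 32 mm wide, 30 mm high, each with a 13.5 mm square socket 22 mm deep in its top (mouth flared by 3 mm) at x +-42, y +-52 mm. Origin: centre of underside. With the posts home the tray plate rests on the blocks and its grip point is 83 mm above this origin, axes parallel or half a turn apart
- loupe: black bakelite loupe, a turned drum 60 mm tall, 48 mm across; origin under its centre. Not to be disturbed
- paperweight: smoky quartz paperweight, rounded lump 76 mm across, 54 mm tall; origin under its centre. Not to be disturbed
- dish: shallow silver-plated dish, 100 mm across, 18 mm tall; origin under its centre. Not to be disturbed
- scale: flat pocket scale 115 x 70 x 19 mm; origin under its centre. Not to be disturbed
- tweezer_stand: brass tweezer stand, round foot 72 mm across, 141 mm tall, tweezers with bone handles hung on it; origin under its centre. Not to be disturbed
- brush: dusting brush 160 mm long lying on the table; origin under its middle. Not to be disturbed
- tray: the loose coin tray, about 0.25 kg: dark wood plate 110 (x) x 130 (y) x 10 mm with coins on it and a brass post 18 mm long, 10 mm thick, foot tapered, below each corner at x +-42, y +-52 mm. Origin midway between the post feet; z up through the tray, x to the hinge side as it lies in the box. It starts standing level on its posts on the box floor under the lid
Mind the look-alikes: they are no part of the job. Several things have the shape of the frame; the one meant has the colours described above. Leave any orange or purple look-alike of the coin_box alone.

How it is judged:
On the way, in this order (a step that is already met when the one before it is completed fails the run):
1. the lid is open past its balance point (value of joint lid above 1.4 rad), for 0.2 s.
2. the tray is lifted out above the box rim (z of tray_grip in the frame of coin_box above 0.135 m), for 0.1 s.
At the end, for the whole second after the job is handed in: the lid stands open (above 1.4 rad) and still; the tray sits on the frame with all four posts home: its grip point within 5 mm of the frame's centre sideways and no more than 3 mm above its seated height, square to the frame within 0.06 rad and level within 0.05 rad; the tray is at rest (value of joint lid above 1.4 rad and x of tray_grip in the frame of frame between -0.005 and 0.005 m and y of tray_grip in the frame of frame between -0.005 and 0.005 m and z of tray_grip in the frame of frame below 0.0863013 m and angle between the x axis of tray_grip and the x axis of frame, either way round below 0.06 rad and velocity of joint lid between -0.1 and 0.1 rad/s and angle between tray_grip's own z axis and vertical below 0.05 rad and linear speed of tray below 0.02 m/s); the robot touches nothing.
It fails at once if the tray is tipped more than 0.3 rad (17 degrees) from level (angle between tray_grip's own z axis and vertical above 0.3 rad).
It fails at once if the tray is dropped onto the frame (faster than 0.4 m/s just above it) (horizontal distance between tray_grip and frame below 0.03 m and z of tray_grip in the frame of frame below 0.13 m and linear speed of tray above 0.4 m/s).
It fails at once if a bystander is moved more than 30 mm (distance of any of loupe, paperweight, dish, scale, tweezer_stand, brush from where it was at the start of the episode above 0.03 m).
It also fails if it takes over 70 s, if anything falls off the work surface, if the arm or the gripper's body presses on something with over 40 N, if the wrist force passes 120 N, or if a joint passes its speed limit or range.

ROBOT

A 6-joint arm with a two-finger parallel gripper is mounted at the origin on the work surface. World frame = base frame: x ahead of the robot, y to its left, z up, the work surface at z = 0. Lengths are in m, angles in rad, forces in N, time in s.
With the tool pointing down it reaches from about 0.25 to 0.775 m from the base axis. Payload 4 kg.
Tool frame: the origin (TCP) lies at the very end of the fingers, on their centre line; the grasp point (between the pads) lies 19 mm behind it; x points along the fingers, y is the direction in which the jaws open and shut, and the axes are right-handed (so a half turn about x gives the same grasp; the last joint's range is limited). The gripper opens to 94 mm and grips with 3 to 60 N. Pads are 16 mm wide; open, the fingers measure 119 mm over their backs; the gripper's body (75 mm by 177 mm) begins 78 mm behind the grasp point.
Start: joints at [1.161, 0.087, 1.371, -0, 1.684, -0.103], TCP at [0.166, 0.524, 0.206] pointing down, gripper open.
Joint ranges: [-3.1, 3.1], [-0.76, 2.03], [0.27, 2.55], [-1.08, 4.22], [0.17, 2.65], [-2.57, 2.57]. Speed limits (rad/s): [2.79, 2.79, 3.14, 3.14, 3.14, 3.14].

INTERFACE

Orientations are given as [roll, pitch, yaw] about the fixed x, y, z axes, in that order (R = Rz(yaw) Ry(pitch) Rx(roll)).
In Python, from bench import robot gives the robot as it stands.
- The arm moves only by the tool carry_out, never from a script. Its argument "targets" is a list of rows, each a list of 5 numbers: the closure, from 0 (fully open) to 1 (shut), then the shift along the tool's x, y, z in cm, then the turn about the tool's x in degrees. In form: [[fingers, tx, ty, tz, turn], ...]. A call has 1 to 20 rows; each row shifts and turns the commanded pose from where the row before left it, along the tool's axes as they then stand; what a row does not reach is not made up. A row lasts 1/10 s, in which the tool goes at most 50 mm and 8.59 degrees, less where a joint would pass 70% of its speed; a pose out of reach is approached as far as the arm can. A call is refused whole if a number of a shift passes 5 or a number of a turn 8.59, either way. A call with a gripper value outside its range is refused whole. The fingers move at their own pace and stop on an object; the grip force is fixed at half the most. Time passes only in rows, so rows that do not move let the fingers close. It gives the time, the measured TCP pose, the force and the opening at its end, in the units of the state.
- robot.get_obs(): the state, without advancing time (a new reading comes with each control period).
- robot.snapshot(name): name is "scene" or "top" or "wrist"; returns a dict with "image" (400x640x3 uint8, red, green, blue), "camera_matrix" (3x3 intrinsics, pixels), "pose" (4x4, takes a point from camera to world coordinates). Camera axes: x right, y up, looking along -z (the intrinsics and any distortion apply to the point x, -y, -z); pixel columns grow to the right and rows downward; lengths in m; the calibration is good to about 2 mm. The wrist camera is an equidistant fisheye: a pixel r from the principal point sees the ray r / f radians off the axis. A picture is of the moment at which its call begins. There is no depth.
- robot.close_job(): hands the job in, once; it reports no verdict.
The state is a dict: "time": time; "joint_positions": joint angles; "qvel": joint speeds; "joint_torque": joint torques, N m; "tool_pos": TCP position; "ee_rot": TCP orientation; "wrist_force": force on the tool from outside, world axes, zero at the start; "wrist_torque": the same for the moment, N m; "width": finger opening in m.
Only numpy, scipy, OpenCV 4.12 (cv2) and the standard library are available. Lean on these libraries where they do the work, as an engineer would, in place of code of your own. Each camera call takes 0.05 s, during which the arm holds its last target. There are 200 camera calls.

## Working session

There is one attempt and no reset: what is moved stays moved. The work goes in short steps, Python scripts to look and compute and a tool call to move; the robot and the scene stay as the last step left them, time stands still between calls to the robot, and variables do not carry over. Pictures are saved under pics/ and viewed, about 8 in all and at most 12, crops included, and the job is handed in when it is done.

Besides the shell and the picture viewer there is one more tool, called as name([rows], argument=value, ...), one row to a line, values as JSON. carry_out: Moves the arm, as the interface text tells. Its arguments: {"type":"object","properties":{"targets":{"type":"array","items":{"type":"array","items":{"type":"number"}}}},"required":["targets"]}

```bash
mkdir -p pics; ls
cat > h.py <<'E'
import numpy as np, cv2, pickle
from bench import robot
def snap(n,fn):
    s=robot.snapshot(n); pickle.dump(s,open(f'pics/{fn}.pkl','wb'))
    cv2.imwrite(f'pics/{fn}.png',s['image'][:,:,::-1]); return s
def load(fn): return pickle.load(open(f'pics/{fn}.pkl','rb'))
def ray(s,px,fish=False):
    K=s['camera_matrix']; x=(px[0]-K[0,2])/K[0,0]; y=(px[1]-K[1,2])/K[1,1]
    if fish:
        r=np.hypot(x,y); k=np.sin(r)/r if r>1e-9 else 1; d=np.array([x*k,-y*k,-np.cos(r)])
    else: d=np.array([x,-y,-1.])
    P=s['pose']; d=P[:3,:3]@d; return P[:3,3],d/np.linalg.norm(d)
def atz(s,px,z,fish=False):
    o,d=ray(s,px,fish); return o+d*(z-o[2])/d[2]
def tri(*rays):
    A=np.zeros((3,3));b=np.zeros(3)
    for o,d in rays:
        M=np.eye(3)-np.outer(d,d);A+=M;b+=M@o
    p=np.linalg.solve(A,b); return p,[np.linalg.norm((np.eye(3)-np.outer(d,d))@(p-o)) for o,d in rays]
def proj(s,p,fish=False):
    P=s['pose'];c=P[:3,:3].T@(np.array(p)-P[:3,3]);K=s['camera_matrix'];x,y,z=c[0],-c[1],-c[2]
    if fish:
        r=np.hypot(x,y);t=np.arctan2(r,z);x,y=x/r*t,y/r*t
    else: x,y=x/z,y/z
    return np.array([K[0,0]*x+K[0,2],K[1,1]*y+K[1,2]])
E
python3 - <<'E'
from h import *
o=robot.get_obs();print(o)
for n in('top','scene','wrist'):
    s=snap(n,n+'0');print(n,s['camera_matrix'].round(1).tolist(),s['pose'].round(3).tolist(),s.keys())
E
```

```text
pics
{'time': 0.0, 'joint_positions': array([ 1.16090235e+00,  8.79504641e-02,  1.37222696e+00, -9.65013014e-07,
        1.68359712e+00, -1.03120095e-01]), 'qvel': array([ 0.00122991, -0.00125142,  0.00081895, -0.00135151,  0.00027541,
       -0.00036461]), 'joint_torque': array([-1.28003328e-03, -3.40186429e+01, -3.02425289e+01,  7.18337204e-02,
        3.31286550e-02, -1.73275453e-04]), 'tool_pos': array([0.16588994, 0.52381797, 0.20432051]), 'ee_rot': array([-1.67347684,  1.56861443, -1.98025083]), 'wrist_force': array([ 0.3835921 , -0.42444831,  0.16129761]), 'wrist_torque': array([ 0.03704476,  0.00259199, -0.01719084]), 'width': 0.09358191085543115}
top [[370.4, 0.0, 319.7], [0.0, 370.4, 202.2], [0.0, 0.0, 1.0]] [[-0.019, 0.982, -0.187, 0.314], [-1.0, -0.018, 0.007, 0.005], [0.003, 0.187, 0.982, 1.182], [0.0, 0.0, 0.0, 1.0]] dict_keys(['image', 'camera_matrix', 'pose'])
scene [[367.2, 0.0, 313.2], [0.0, 367.2, 199.1], [0.0, 0.0, 1.0]] [[-0.648, -0.502, 0.573, 1.085], [0.762, -0.434, 0.481, 0.452], [0.007, 0.748, 0.664, 0.738], [0.0, 0.0, 0.0, 1.0]] dict_keys(['image', 'camera_matrix', 'pose'])
wrist [[309.7, 0.0, 320.7], [0.0, 309.7, 198.2], [0.0, 0.0, 1.0]] [[0.302, -0.925, -0.23, 0.1], [0.953, 0.292, 0.075, 0.544], [-0.002, -0.242, 0.97, 0.384], [0.0, 0.0, 0.0, 1.0]] dict_keys(['image', 'camera_matrix', 'pose'])
```

View pics/top0.png

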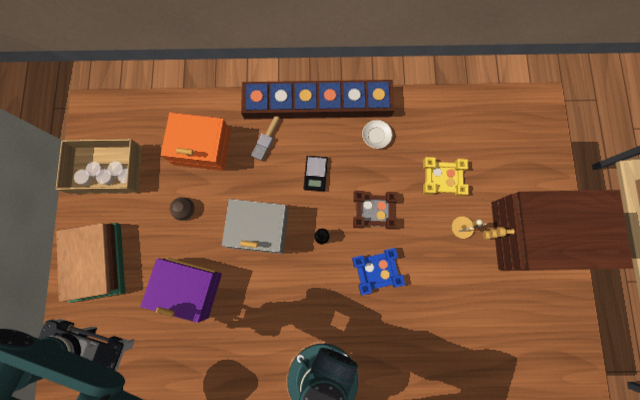

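View pics/scene0.png

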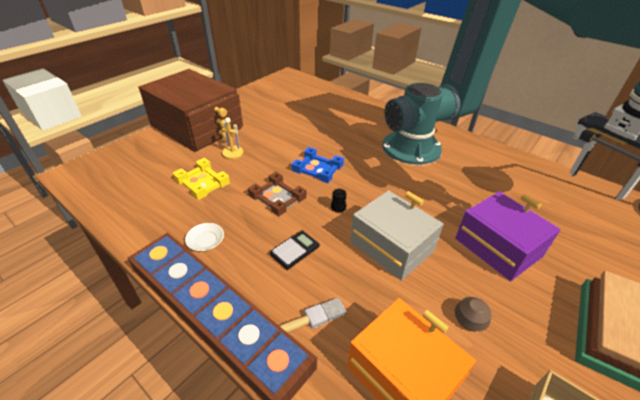

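The top view shows three boxes: grey (255,225), orange (195,140) and purple (180,290). It also shows three frames: dark wood (375,210), yellow (446,177) and blue (379,271). From the description I choose the grey box, with its pull at about (250,245), and the dark wood frame. The loupe at (322,236) and the scale at (316,172) sit between and near them. I'll check the choice in one close crop.

Run:
```python
from h import *
a=cv2.imread('pics/top0.png')[185:265,215:405]; a=cv2.resize(a,None,fx=4.2,fy=4.2,interpolation=cv2.INTER_CUBIC)
b=cv2.imread('pics/scene0.png')[160:280,240:450]; b=cv2.resize(b,None,fx=2.1,fy=2.1,interpolation=cv2.INTER_CUBIC)
c=np.zeros((a.shape[0]+b.shape[0],800,3),np.uint8);c[:a.shape[0],:a.shape[1]]=a;c[a.shape[0]:,:b.shape[1]]=b
cv2.imwrite('pics/crop1.png',c);print(c.shape,a.shape)
```

```text
(588, 800, 3) (336, 798, 3)
```

View pics/crop1.png

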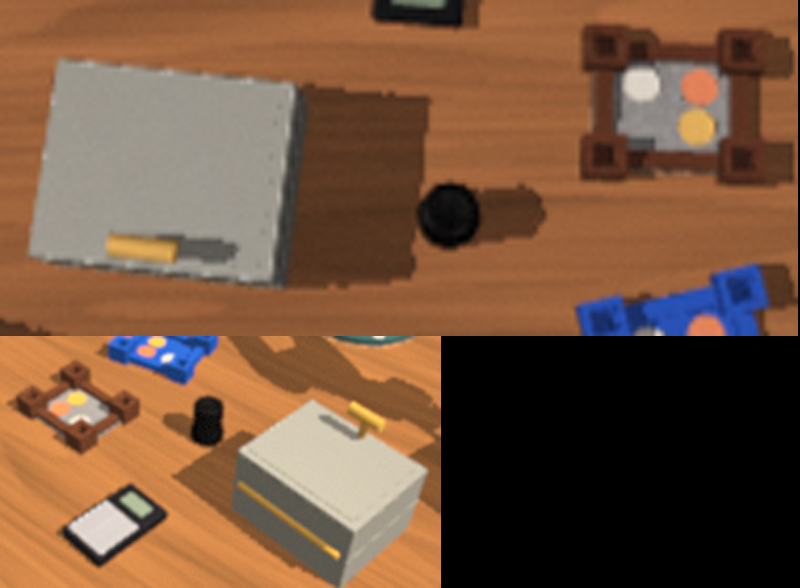

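The crop confirms the grey tin box, with its brass pull at crop pixel (142,248), and the dark wood frame, with sockets at (608,45), (742,48), (742,158) and (604,157). Next I triangulate both.

Run:
```python
from h import *
T=load('top0');S=load('scene0')
t=lambda p:((p[0]+.5)/4.2+215-.5,(p[1]+.5)/4.2+185-.5)
s=lambda p:((p[0]+.5)/2.1+240-.5,(p[1]-336+.5)/2.1+160-.5)
def go(name,a,b):
    r=[];
    for p,q in zip(a,b):
        x,e=tri(ray(T,t(p)),ray(S,s(q)));r.append(x);print(name,x.round(4),np.round(e,4))
    return np.array(r)
# lid: front-left(top img bottom-left), front-right, back-right, back-left
A=[(30,256),(275,284),(298,86),(57,60)]
# scene: camera is behind box (+x,+y): front-right corner far; 
B=[(427,470),(318,401),(238,448),(345,530)]
L=go('lid',A,B); print('at z .103',[atz(T,t(p),.103)[:2].round(4).tolist() for p in A])
P=go('pull',[(107,245),(178,250)],[(383,424),(350,408)])
C=[(608,45),(742,48),(742,158),(604,157)];D=[(82,432),(31,400),(75,370),(124,402)]
F=go('sock',C,D);Z=np.array([atz(T,t(p),.03) for p in C]);print(Z.round(4),Z.mean(0)); Z2=np.array([atz(S,s(p),.03) for p in D]);print(Z2.round(4),Z2.mean(0))
for Q in (F,Z,Z2):
    v=(Q[0]+Q[1]-Q[2]-Q[3]);w=Q[0]+Q[3]-Q[1]-Q[2];print('yaw',np.arctan2(v[1],v[0]),np.arctan2(-w[0],w[1]),'len',np.linalg.norm(v)/2,np.linalg.norm(w)/2)
Q=L;v=Q[2]+Q[3]-Q[0]-Q[1];w=Q[0]+Q[3]-Q[1]-Q[2];print('lid yaw',np.arctan2(v[1],v[0]),np.arctan2(-w[0],w[1]),np.linalg.norm(v)/2,np.linalg.norm(w)/2,Q.mean(0))
Q=np.array([atz(T,t(p),.103) for p in A]);v=Q[2]+Q[3]-Q[0]-Q[1];w=Q[0]+Q[3]-Q[1]-Q[2];print('lid yaw',np.arctan2(v[1],v[0]),np.arctan2(-w[0],w[1]),np.linalg.norm(v)/2,np.linalg.norm(w)/2,Q.mean(0))
```

```text
lid [0.3963 0.2865 0.0993] [0.0016 0.0016]
lid [0.3721 0.1206 0.0977] [0.0056 0.0056]
lid [0.5121 0.1001 0.1022] [0.0011 0.0011]
lid [0.5366 0.2656 0.1011] [0.0045 0.0045]
at z .103 [[0.3966, 0.284], [0.3744, 0.1151], [0.5125, 0.0991], [0.5342, 0.2692]]
pull [0.4001 0.2245 0.1374] [0.0006 0.0006]
pull [0.3959 0.1784 0.1334] [0.0014 0.0014]
sock [ 0.5535 -0.1278  0.0207] [0.0029 0.0029]
sock [ 0.5506 -0.2315  0.0187] [0.0015 0.0015]
sock [ 0.4653 -0.2257  0.0259] [0.0011 0.0011]
sock [ 0.4688 -0.1232  0.0221] [0.0005 0.0005]
[[ 0.5533 -0.129   0.03  ]
 [ 0.5492 -0.2304  0.03  ]
 [ 0.4654 -0.2258  0.03  ]
 [ 0.468  -0.1228  0.03  ]] [ 0.50898888 -0.17698517  0.03      ]
[[ 0.5592 -0.1175  0.03  ]
 [ 0.5584 -0.2192  0.03  ]
 [ 0.4685 -0.2208  0.03  ]
 [ 0.4754 -0.1165  0.03  ]] [ 0.51536893 -0.16848188  0.03      ]
yaw -0.06042227735425921 -0.03110431873128678 len 0.0852248640196652 0.1031388169246094
yaw -0.06419235001053945 -0.03293546017168413 len 0.08471115208872955 0.10220825143409984
yaw 0.0031662467863479192 -0.03751641989716905 len 0.08688038842246497 0.10311558679215208
lid yaw -0.14678883147620764 -0.14560658536797724 0.14172612758580913 0.16750382480753392 [0.45426901 0.19318989 0.10006244]
lid yaw -0.11108574637567736 -0.12898637094397017 0.13875813810240012 0.17096401516372703 [0.45444087 0.19184073 0.103     ]
```

```bash
cat >> h.py <<'E'
from scipy.spatial.transform import Rotation as Ro
def tool():
    o=robot.get_obs(); return o['tool_pos'],Ro.from_euler('xyz',o['ee_rot']).as_matrix(),o
def delta(goal,jaw=None):
    """shift in tool axes (cm) to world goal of TCP; turn (deg) to bring tool y along world angle jaw (mod pi)"""
    p,R,o=tool(); d=R.T@(np.array(goal)-p)*100; print('tool',p.round(4),'ydir',np.degrees(np.arctan2(R[1,1],R[0,1])).round(2),'shift cm',d.round(2),'q',o['joint_positions'].round(2),'F',o['wrist_force'].round(1),'w',o['width'].round(4),'t',round(o['time'],2))
    if jaw is not None:
        b=R.T@np.array([np.cos(jaw),np.sin(jaw),0]); a=np.degrees(np.arctan2(b[2],b[1])); print('turn',a,(a+180)%360-180 if False else (a-180 if a>0 else a+180))
E
python3 - <<'E'
from h import *
p,R,o=tool();print(R.round(3))
W=load('wrist0');print('cam in tool',(R.T@(W['pose'][:3,3]-p)).round(4),'look',(R.T@-W['pose'][:3,2]).round(3))
delta([.42,.06,.30],np.pi/2-.135)
E
```

```text
[[-0.001  0.302  0.953]
 [-0.002  0.953 -0.302]
 [-1.    -0.002 -0.   ]]
cam in tool [-0.179  -0.0009 -0.0689] look [0.97  0.    0.242]Traceback (most recent call last):
  File "<stdin>", line 4, in <module>
  File "h.py", line 31, in delta
    p,R,o=tool(); d=R.T@(np.array(goal)-p)*100; print('tool',p.round(4),'ydir',np.degrees(np.arctan2(R[1,1],R[0,1])).round(2),'shift cm',d.round(2),'q',o['joint_positions'].round(2),'F',o['wrist_force'].round(1),'w',o['width'].round(4),'t',round(o['time'],2))
                                                                                                                                                                                                                        ^^^^^^^^^^^^^^^^
AttributeError: 'float' object has no attribute 'round'
```

```bash
sed -i "s/o\['width'\].round(4)/round(float(o['width']),4)/" h.py
python3 - <<'E'
from h import *
delta([.42,.06,.30],np.pi/2-.135)
E
```

```text
tool [0.1659 0.5239 0.2046] ydir 72.42 shift cm [ -9.49 -36.57  38.23] q [ 1.16  0.09  1.37 -0.    1.68 -0.1 ] F [-0.1  0.5  0.5] w 0.094 t 0.15
turn -9.845334489863172 170.15466551013682
```

carry_out([
  [0,-3.2,0,0,0],
  [0,-3.2,0,0,0],
  [0,-3.2,0,0,0],
  [0,0,-2.4,2.5,0],
  [0,0,-2.4,2.5,0],
  [0,0,-2.4,2.5,0],
  [0,0,-2.4,2.5,0],
  [0,0,-2.4,2.5,0],
  [0,0,-2.4,2.5,0],
  [0,0,-2.4,2.5,0],
  [0,0,-2.4,2.5,0],
  [0,0,-2.4,2.5,0],
  [0,0,-2.4,2.5,0],
  [0,0,-2.4,2.5,0],
  [0,0,-2.4,2.5,0],
  [0,0,-2.4,2.5,0],
  [0,0,-2.4,2.5,0],
  [0,0,-2.4,2.5,0],
  [0,0,0,0,0],
])

```text
time: 2.05
tool_pos: [0.4159, 0.0649, 0.3004]
ee_rot: [-2.222, 1.569, -2.535]
wrist_force: [0.1, -0.2, -1.3]
width: 0.0939
```

Run:
```python
from h import *
s=snap('wrist','w1');snap('top','top1')
for p in([.4544,.192,.103],[.398,.2,.135],[.509,-.177,.03]):print(proj(s,p,True).round(1))
im=cv2.resize(s['image'][:,:,::-1],None,fx=1.25,fy=1.25,interpolation=cv2.INTER_CUBIC);cv2.imwrite('pics/w1b.png',im)
```

```text
[425.1 177.6]
[428.5 134.6]
[202.9 266.5]
```

View pics/w1b.png

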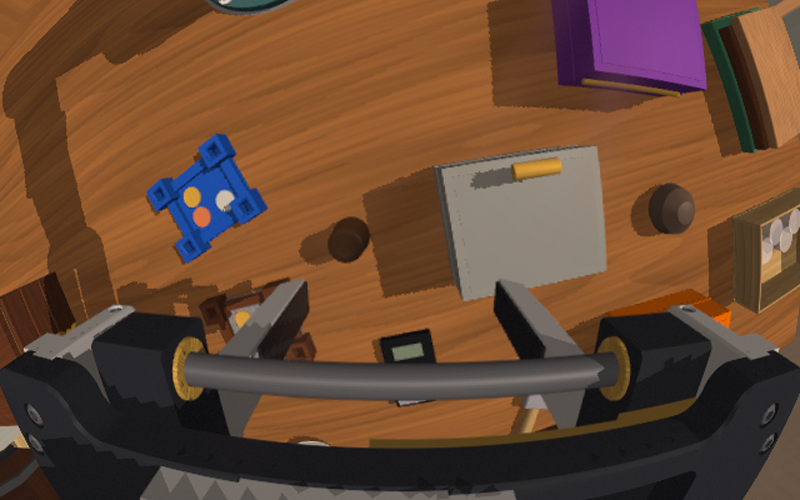

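The wrist view shows the grey lid's top corners at about (441,167), (597,146), (606,271) and (463,299), in the 1.25x scale. The pull centre is at (537,169). My prediction from the first measurement was within about 1 px of that.

Run:
```python
from h import *
T=load('top0');S=load('scene0');W=load('w1')
t=lambda p:((p[0]+.5)/4.2+214.5,(p[1]+.5)/4.2+184.5)
s=lambda p:((p[0]+.5)/2.1+239.5,(p[1]-335.5)/2.1+159.5)
w=lambda p:((p[0]+.5)/1.25-.5,(p[1]+.5)/1.25-.5)
A=[(30,256),(275,284),(298,86),(57,60)];B=[(427,470),(318,401),(238,448),(345,530)];C=[(597,146),(441,167),(463,299),(606,271)]
for nm,Q in(('tri',np.array([tri(ray(T,t(a)),ray(S,s(b)),ray(W,w(c),True))[0] for a,b,c in zip(A,B,C)])),('w',np.array([atz(W,w(c),.103,True) for c in C]))):
    v=Q[2]+Q[3]-Q[0]-Q[1];x=Q[0]+Q[3]-Q[1]-Q[2];print(nm,Q.round(4).tolist(),'yaw',np.arctan2(v[1],v[0]),np.arctan2(-x[0],x[1]),np.linalg.norm(v)/2,np.linalg.norm(x)/2,Q.mean(0).round(4))
for n,c in(('ctr',[(142.5,247.5),(366.5,416),(537,169)]),('L',[(107,245),(383,424),(561,167)]),('R',[(178,250),(350,408),(514,171)])):
    print(n,tri(ray(T,t(c[0])),ray(S,s(c[1])),ray(W,w(c[2]),True)))
delta([.398,.2,.180],np.pi/2-.13)
```

```text
tri [[0.3971, 0.2867, 0.1003], [0.3731, 0.1199, 0.0982], [0.5122, 0.1005, 0.1024], [0.5365, 0.2664, 0.1019]] yaw -0.1415144009830129 -0.14398059751834125 0.1407043082653836 0.16809673446274143 [0.4547 0.1934 0.1007]
w [[0.3976, 0.2859, 0.103], [0.3743, 0.118, 0.103], [0.512, 0.1013, 0.103], [0.5357, 0.2679, 0.103]] yaw -0.12500734607113792 -0.139594571221156 0.13902365592300917 0.16886880567542029 [0.4549 0.1933 0.103 ]
ctr (array([0.39832273, 0.20139245, 0.13537821]), [np.float64(0.0008614078710862326), np.float64(0.0015223689846023826), np.float64(0.0007539495577113704)])
L (array([0.40138812, 0.22435406, 0.13826856]), [np.float64(0.0012352916139113865), np.float64(0.0011887662030974978), np.float64(0.0016333473979078098)])
R (array([0.39547995, 0.17863231, 0.1332745 ]), [np.float64(0.001848678400260011), np.float64(0.001058528853876932), np.float64(0.0008187913293985644)])
tool [0.4148 0.0676 0.301 ] ydir 72.32 shift cm [12.11 12.11 -5.6 ] q [ 0.03 -0.2   1.46  0.    1.89 -1.24] F [-0.6 -0.   0.5] w 0.0938 t 2.15
turn -10.230063071566866 169.76993692843314
```

carry_out([
  [0,0,0,0,-4.9],
  [0,0,0,0,-4.9],
  [0,1,2.17,-0.58,0],
  [0,1,2.17,-0.58,0],
  [0,1,2.17,-0.58,0],
  [0,1,2.17,-0.58,0],
  [0,1,2.17,-0.58,0],
  [0,1,2.17,-0.58,0],
  [0,2.5,0,0,0],
  [0,2.5,0,0,0],
  [0,2.0,0,0,0],
  [0,0,0,0,0],
  [0,0,0,0,0],
])

```text
time: 3.45
tool_pos: [0.3974, 0.2024, 0.1719]
ee_rot: [1.972, 1.57, 1.838]
wrist_force: [-0.4, -0.1, 0.5]
width: 0.094
```

Run:
```python
from h import *
s=snap('wrist','w2')
delta([.398,.2013,.117],np.pi/2-.138)
for p in([.398,.2013,.135],[.401,.2240,.135],[.395,.1786,.135]):print(proj(s,p,True).round(1))
im=s['image'][:,:,::-1][0:300,150:500];cv2.imwrite('pics/w2b.png',cv2.resize(im,None,fx=2,fy=2,interpolation=cv2.INTER_CUBIC))
```

```text
tool [0.3981 0.2024 0.1728] ydir 82.29 shift cm [ 5.58 -0.12 -0.  ] q [ 0.34 -0.14  1.66  0.    1.62 -1.09] F [ 0.6 -0.1  0.1] w 0.0943 t 3.5
turn 0.20134538465680366 -179.7986546153432
[320.6 219.2]
[351.7 219. ]
[289.4 219.2]
```

View pics/w2b.png

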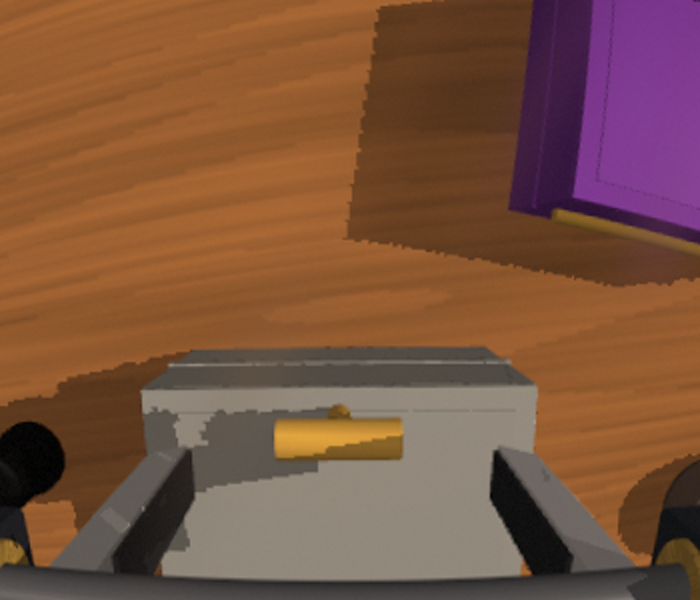

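The pull sits centred between the fingers, at crop pixel (339,439), i.e. full-image (319.5,219.5) against a predicted (320.6,219.2). I descend and grip.

carry_out([
  [0,1.8,-0.1,0,0],
  [0,1.8,0,0,0],
  [0,1.4,0,0,0],
  [0,0.5,0,0,0],
  [0,0,0,0,0],
  [1,0,0,0,0],
  [1,0,0,0,0],
  [1,0,0,0,0],
  [1,0,0,0,0],
  [1,0,0,0,0],
  [1,0,0,0,0],
  [1,0,0,0,0],
  [1,0,0,0,0],
])

```text
time: 4.8
tool_pos: [0.398, 0.201, 0.1165]
ee_rot: [1.429, 1.57, 1.293]
wrist_force: [0.1, 1.4, -0.1]
width: 0.0458
```

Run:
```python
from h import *
delta([.398,.2013,.116],np.pi/2-.138)
th=np.radians(32.33)
P=[(-151.5*np.cos(th+a),151.5*np.sin(th+a)) for a in np.arange(0,1.61,.1)]
print(np.diff(np.array(P),axis=0).round(1).tolist()) # dz_tool(mm), up
```

```text
tool [0.398  0.201  0.1165] ydir 82.24 shift cm [ 0.05  0.03 -0.  ] q [ 0.34 -0.11  1.75  0.    1.51 -1.1 ] F [ 0.1  1.4 -0.1] w 0.0458 t 4.8
turn 0.14549334400422959 -179.85450665599578
[[8.7, 12.4], [9.9, 11.4], [11.0, 10.4], [12.0, 9.2], [12.9, 8.0], [13.6, 6.7], [14.2, 5.3], [14.6, 3.8], [15.0, 2.4], [15.1, 0.9], [15.1, -0.7], [15.0, -2.2], [14.7, -3.7], [14.3, -5.1], [13.7, -6.5], [13.0, -7.8]]
```

carry_out([
  [1,-0.62,0,0.43,0],
  [1,-0.62,0,0.44,0],
  [1,-0.57,0,0.49,0],
  [1,-0.57,0,0.5,0],
  [1,-0.52,0,0.55,0],
  [1,-0.52,0,0.55,0],
  [1,-0.46,0,0.6,0],
  [1,-0.46,0,0.6,0],
  [1,-0.4,0,0.64,0],
  [1,-0.4,0,0.65,0],
])

```text
time: 5.8
tool_pos: [0.452, 0.1942, 0.1679]
ee_rot: [2.182, 1.568, 2.047]
wrist_force: [1.2, 6.1, -6.6]
width: 0.0458
```

carry_out([
  [1,-0.33,0,0.68,0],
  [1,-0.33,0,0.68,0],
  [1,-0.27,0,0.71,0],
  [1,-0.26,0,0.71,0],
  [1,-0.19,0,0.73,0],
  [1,-0.19,0,0.73,0],
  [1,-0.12,0,0.75,0],
  [1,-0.12,0,0.75,0],
  [1,-0.05,0,0.75,0],
  [1,-0.04,0,0.76,0],
])

```text
time: 6.8
tool_pos: [0.5236, 0.1853, 0.1875]
ee_rot: [2.047, 1.567, 1.913]
wrist_force: [-0.8, 7.6, -2.5]
width: 0.0457
```

carry_out([
  [1,0.03,0,0.75,0],
  [1,0.04,0,0.76,0],
  [1,0.11,0,0.75,0],
  [1,0.11,0,0.75,0],
  [1,0.18,0,0.74,0],
  [1,0.19,0,0.73,0],
  [1,0.25,0,0.72,0],
  [1,0.26,0,0.71,0],
  [1,0.32,0,0.69,0],
  [1,0.33,0,0.68,0],
  [1,0.39,0,0.65,0],
  [1,0,0,0,0],
])

```text
time: 8.0
tool_pos: [0.6045, 0.1753, 0.167]
ee_rot: [0.957, 1.564, 0.822]
wrist_force: [2.4, 8.9, 1.3]
width: 0.0454
```

Run:
```python
from h import *
p,R,o=tool()
h=np.array([.4548+.07*.9905,.1933-.07*.1375]); u=(p[:2]-h)@[.9905,-.1375]; z=p[2]+.019-.054
print(p,o['wrist_force'],u,z,np.hypot(u,z),'lid',np.pi-np.arctan2(z,u)-np.radians(32.33))
```

```text
[0.60447073 0.17525562 0.16699931] [2.38084088 8.93177541 1.32435924] 0.08073020492584514 0.13199930581263375 0.15472938545210524 lid 1.555433514216872
```

carry_out([
  [0,0,0,0,0],
  [0,0,0,0,0],
  [0,0,0,0,0],
  [0,0,0,0,0],
  [0,0,0,0,0],
  [0,0,0,0,0],
  [0,-2,0,0,0],
  [0,-3,0,0,0],
  [0,-4,0,0,0],
  [0,-4,0,0,0],
  [0,-3,0,-3,0],
  [0,0,0,-4,0],
  [0,0,0,-4,0],
  [0,0,0,-4,0],
  [0,0,0,-4,0],
  [0,0,0,-3,0],
  [0,0,0,0,0],
])

```text
time: 9.7
tool_pos: [0.3813, 0.2026, 0.3263]
ee_rot: [0.543, 1.569, 0.409]
wrist_force: [0.4, 0.9, -0.5]
width: 0.0938
```

Run:
```python
from h import *
s=snap('wrist','w3');t=snap('scene','s3');
delta([.4548,.1933,.3],np.pi/2-.138)
print(proj(s,[.4548,.1933,.075],True))
a=s['image'][:,:,::-1]; b=cv2.resize(t['image'][120:290,330:480,::-1],None,fx=2.35,fy=2.35,interpolation=cv2.INTER_CUBIC)
a=cv2.resize(a[60:320,140:480],None,fx=1.3,fy=1.3,interpolation=cv2.INTER_CUBIC)
c=np.zeros((400,a.shape[1]+b.shape[1],3),np.uint8);c[:a.shape[0],:a.shape[1]]=a;c[:b.shape[0],a.shape[1]:]=b;print(c.shape,a.shape);cv2.imwrite('pics/c3.png',c)
```

```text
tool [0.384  0.2023 0.3252] ydir 82.25 shift cm [2.53 0.07 7.13] q [ 0.35 -0.16  1.38 -0.    1.93 -1.08] F [ 1.1  0.2 -0.9] w 0.0936 t 9.8
turn 0.15429597115912194 -179.84570402884088
[321.60409921 221.54864234]
(400, 794, 3) (338, 442, 3)
```

View pics/c3.png

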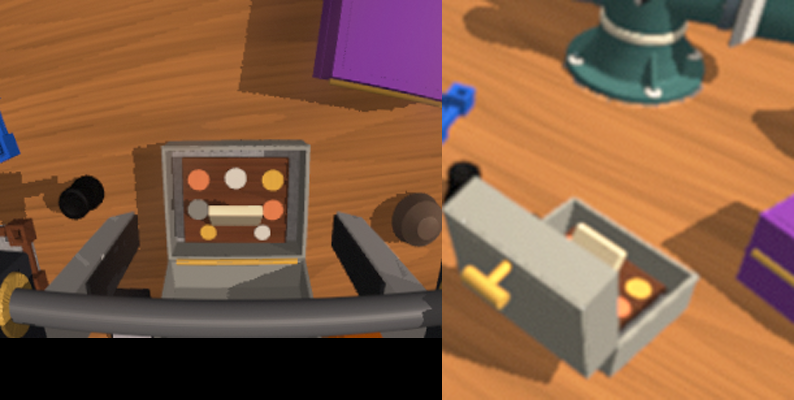

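The lid stands open, with its pull behind. In the wrist crop the tray plate's corners are at (182,158), (287,158), (289,242) and (183,244). The bone grip spans (208,206) to (262,226).

Run:
```python
from h import *
s=load('w3');w=lambda p:((p[0]+.5)/1.3+139.5,(p[1]+.5)/1.3+59.5)
Q=np.array([atz(s,w(p),.032,True) for p in [(289,158),(182,158),(183,244),(289,243)]]) # FL FR BR BL (+y is right in image)
v=Q[2]+Q[3]-Q[0]-Q[1];x=Q[0]+Q[3]-Q[1]-Q[2]
print(Q.round(4).tolist(),'yaw',np.arctan2(v[1],v[0]),np.arctan2(-x[0],x[1]),np.linalg.norm(v)/2,np.linalg.norm(x)/2,Q.mean(0).round(4))
for z in(.075,.089): print(z,[atz(s,w(p),z,True).round(4).tolist() for p in[(208,206),(262,208),(235,206)]])
```

```text
[[0.4122, 0.2632, 0.032], [0.3951, 0.1356, 0.032], [0.5056, 0.1179, 0.032], [0.5224, 0.2527, 0.032]] yaw -0.12734190123228462 -0.1283181424233329 0.11121940231029896 0.13232285299202173 [0.4588 0.1923 0.032 ]
0.075 [[0.4457, 0.1625, 0.075], [0.4562, 0.2224, 0.075], [0.4497, 0.1926, 0.075]]
0.089 [[0.4414, 0.1641, 0.089], [0.4515, 0.222, 0.089], [0.4453, 0.1932, 0.089]]
```

carry_out([
  [0,0,0,1.5,-0.4],
  [0,0,0,3,0],
  [0,1,0,3.05,0],
  [0,3,0,0,0],
  [0,4,0,0,0],
  [0,4,0,0,0],
  [0,3,0,0,0],
  [0,1.5,0,0,0],
  [0,0,0,0,0],
  [0,0,0,0,0],
])

```text
time: 10.8
tool_pos: [0.4605, 0.1925, 0.1606]
ee_rot: [0.383, 1.57, 0.253]
wrist_force: [0.4, -0.4, -0.1]
width: 0.0939
```

Run:
```python
from h import *
s=snap('wrist','w4')
delta([.4588,.1923,.056],np.pi/2-.128)
c,sn=np.cos(-.128),np.sin(-.128)
for l in([-13.2,30,13.9-3],[-13.2,-30,13.9-3],[-2.8,30,13.9+3],[-2.8,-30,13.9+3]):
    x,y,z=np.array(l)/1000;print(proj(s,[.4588+c*x-sn*y,.1923+sn*x+c*y,.075+z],True).round(1))
im=s['image'][:,:,::-1][150:320,200:450];cv2.imwrite('pics/w4b.png',cv2.resize(im,None,fx=3,fy=3,interpolation=cv2.INTER_CUBIC))
```

```text
tool [0.4608 0.1928 0.1616] ydir 82.6 shift cm [10.56 -0.09 -0.23] q [ 0.28 -0.02  1.56 -0.    1.59 -1.16] F [ 0.2 -0.1 -0.3] w 0.0938 t 10.85
turn -0.07074737864923014 179.92925262135077
[356.9 187.4]
[285.6 187.5]
[357.4 201.2]
[285.2 201.2]
```

View pics/w4b.png

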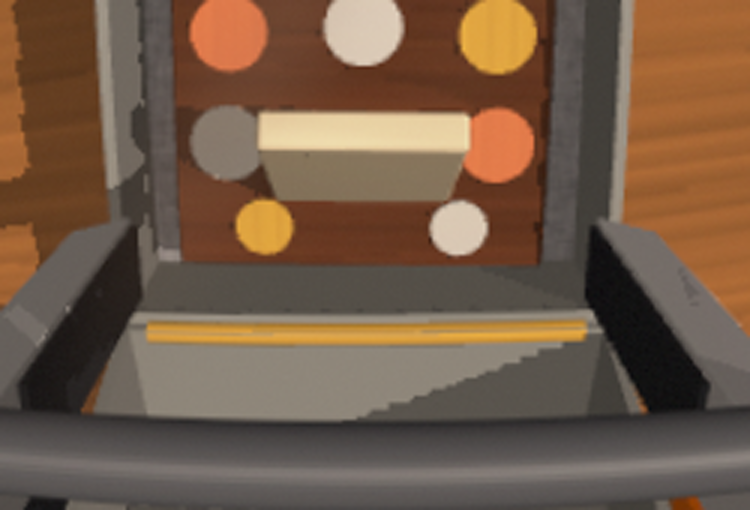

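The grip's top-end corners are seen at full-image (286,187), (356,187), (286,200) and (357,200). The predicted rows were 187.4 and 201.2, so they match within about 0.5 mm. I descend and grip.

carry_out([
  [0,2.5,-0.1,-0.2,0],
  [0,3,0,0,0],
  [0,2.5,0,0,0],
  [0,1.7,0,0,0],
  [0,0.8,0,0,0],
  [0,0,0,0,0],
  [0,0,0,0,0],
  [1,0,0,0,0],
  [1,0,0,0,0],
  [1,0,0,0,0],
  [1,0,0,0,0],
  [1,0,0,0,0],
  [1,0,0,0,0],
  [1,0,0,0,0],
])

```text
time: 12.25
tool_pos: [0.4572, 0.1921, 0.055]
ee_rot: [1.028, 1.57, 0.899]
wrist_force: [-0.0, 1.7, 1.1]
width: 0.0598
```

Run:
```python
from h import *
delta([.4588,.1923,.056],np.pi/2-.128)
```

```text
tool [0.4572 0.1921 0.055 ] ydir 82.63 shift cm [-0.1   0.04  0.16] q [ 0.28  0.05  1.72  0.    1.38 -1.16] F [-0.   1.7  1.1] w 0.0598 t 12.25
turn -0.04081612600924971 179.95918387399075
```

carry_out([
  [1,-0.3,0,0,0],
  [1,-0.5,0,0,0],
  [1,-0.8,0,0,0],
  [1,-1,0,0,0],
  [1,-1,0,0,0],
  [1,-1,0,0,0],
  [1,-1.2,0,0,0],
  [1,-1.2,0,0,0],
  [1,-1.2,0,0,0],
  [1,-1.2,0,0,0],
  [1,-1.2,0,0,0],
  [1,-1.2,0,0,0],
  [1,-1,0,0,0],
  [1,-1,0,0,0],
  [1,-0.8,0,0,0],
  [1,-0.4,0,0,0],
  [1,0,0,0,0],
  [1,0,0,0,0],
])

```text
time: 14.05
tool_pos: [0.4568, 0.1919, 0.2043]
ee_rot: [-2.823, 1.57, -2.952]
wrist_force: [0.4, 0.6, -1.5]
width: 0.0601
```

Run:
```python
from h import *
s=snap('wrist','w5');t=snap('scene','s5');u=snap('top','t5')
delta([.509,-.177,.205],np.pi/2-.04)
b=cv2.resize(t['image'][60:260,230:480,::-1],None,fx=2,fy=2,interpolation=cv2.INTER_CUBIC)
a=s['image'][100:300,170:470,::-1]
c=np.zeros((400,800,3),np.uint8);c[:200,:300]=a;c[:,300:]=b;cv2.imwrite('pics/c5.png',c)
```

```text
tool [0.4567 0.1918 0.2041] ydir 82.62 shift cm [ -0.09 -35.91   9.92] q [ 0.28 -0.03  1.5   0.    1.68 -1.16] F [-0.1 -0.4 -1.5] w 0.0596 t 14.2
turn -5.085941845255904 174.91405815474408
```

View pics/c5.png

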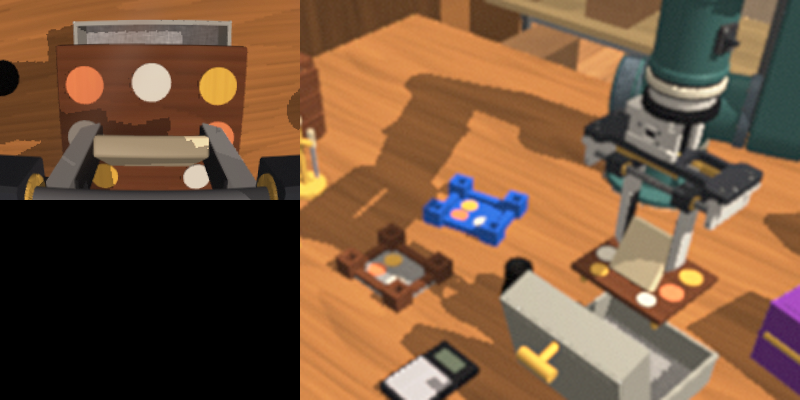

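The tray is held level at z ≈ 0.204 and no coin is lost. Next I carry it past the frame, so that the wrist camera looks straight down on the frame, and refine the frame pose there.

carry_out([
  [1,-1.5,0,0,-2.5],
  [1,-1.6,-1,0,-2.5],
  [1,-1.5,-2,0,0],
  [1,0,-2.5,0,0],
  [1,0,-2.5,0,0],
  [1,0,-2.5,0,0],
  [1,0,-2.5,0,0],
  [1,0,-2.5,0,0],
  [1,0,-2.5,0,0],
  [1,0,-2.3,1.2,0],
  [1,0,-2.5,2.2,0],
  [1,0,-2.5,2.7,0],
  [1,0,-2.5,2.7,0],
  [1,0,-2.5,2.7,0],
  [1,0,-2.5,2.7,0],
  [1,0,-1.8,2,0],
  [1,0,-0.9,1,0],
  [1,0,0,0,0],
  [1,0,0,0,0],
  [1,0,0,0,0],
])

```text
time: 16.2
tool_pos: [0.6133, -0.1691, 0.2509]
ee_rot: [1.963, 1.57, 1.923]
wrist_force: [0.3, -0.6, -1.2]
width: 0.0599
```

Run:
```python
from h import *
s=snap('wrist','w6');
delta([.509,-.177,.205],np.pi/2-.04)
print(proj(s,[.509,-.177,.03],True),s['pose'].round(3).tolist())
im=s['image'][20:220,190:450,::-1];cv2.imwrite('pics/w6b.png',cv2.resize(im,None,fx=3,fy=3,interpolation=cv2.INTER_CUBIC))
```

```text
tool [ 0.6133 -0.169   0.2512] ydir 87.67 shift cm [  4.62  -1.22 -10.39] q [-0.36  0.28  1.06  0.    1.8  -1.89] F [ 0.   1.2 -2.7] w 0.0595 t 16.25
turn -0.03830453303657217 179.96169546696342
[311.93209032  95.66264502] [[0.041, -0.969, -0.242, 0.544], [0.999, 0.039, 0.01, -0.167], [0.0, -0.242, 0.97, 0.43], [0.0, 0.0, 0.0, 1.0]]
```

View pics/w6b.png

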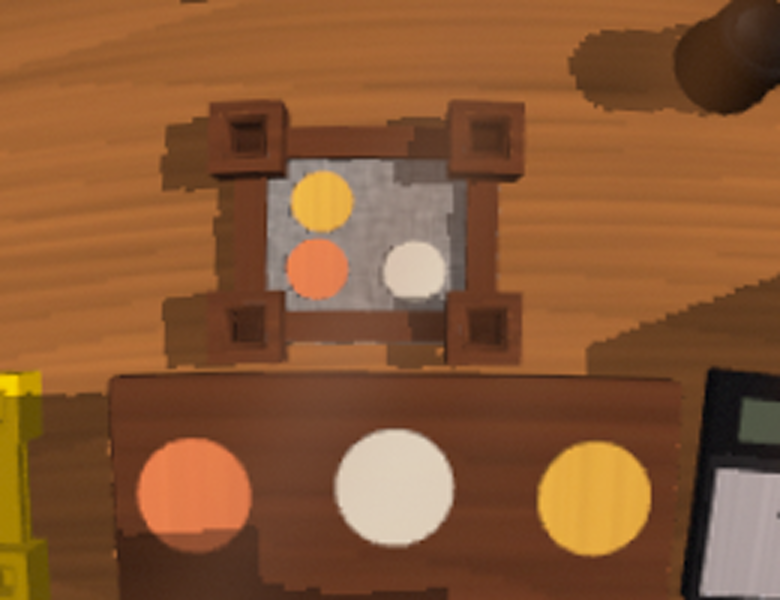

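The frame is seen cleanly: socket mouths at crop pixels (249,138), (489,138), (249,325) and (488,325). The tray plate's front corners are at (110,377) and (679,380).

Run:
```python
from h import *
from scipy.optimize import least_squares
s=load('w6');w=lambda p:np.array([(p[0]+.5)/3+189.5,(p[1]+.5)/3+19.5])
# frame: image right=+y, image down=+x
clk=[(w(p),l) for p,l in [((249,138),(-42,-52)),((489,138),(-42,52)),((249,325),(42,-52)),((488,325.5),(42,52)),((209,102),(-58,-68)),((524,101),(-58,68))]]
def T(x,y,a,l): c,n=np.cos(a),np.sin(a); return [x+(c*l[0]-n*l[1])/1e3,y+(n*l[0]+c*l[1])/1e3]
f=lambda q:np.concatenate([proj(s,T(q[0],q[1],q[2],l)+[.03],True)-p for p,l in clk])
for free in(0,1):
    g=(lambda q:np.concatenate([proj(s,T(q[0],q[1],q[2],l)+[q[3]],True)-p for p,l in clk])) if free else f
    r=least_squares(g,[.509,-.177,-.04,.03][:3+free]);print('frame',r.x.round(4),r.fun.round(1).tolist())
p,R,o=tool()
tc=[(w((110,377)),(-55,-65)),(w((679,380)),(-55,65))]
a=np.arctan2(-R[0,1],R[1,1]);print('tool yaw',a)
for pl in (.227,):
    q=np.array([atz(s,x,pl,True) for x,_ in tc]);print(q.round(4),np.linalg.norm(q[1]-q[0]),'yaw',np.arctan2(-(q[1]-q[0])[0],(q[1]-q[0])[1]))
g=lambda v:np.concatenate([proj(s,T(v[0],v[1],v[2],l)+[v[3]],True)-x for x,l in tc])
r=least_squares(g,[.613,-.169,a,.227]);print('tray',r.x.round(4),'off in tool z,y',((r.x[:2]-p[:2])@R[:2,[2,1]]).round(4),'h',r.x[3]+.043-p[2])
```

```text
frame [ 0.5094 -0.1768 -0.0424] [-0.9, -0.6, 0.2, -1.1, -0.8, 0.9, 0.2, 0.5, 0.4, 0.3, 0.8, -0.1]
frame [ 0.5089 -0.1769 -0.0423  0.0256] [-0.5, -0.4, -0.2, -0.9, -0.3, 0.4, -0.2, 0.1, 1.0, 0.6, 0.3, 0.2]
tool yaw -0.04066848596151169
[[ 0.5555 -0.2315  0.227 ]
 [ 0.5613 -0.1036  0.227 ]] 0.1280358242161439 yaw -0.04571125865602473
tray [ 0.6136 -0.17   -0.0457  0.2239] off in tool z,y [ 0.0004 -0.001 ] h 0.015652083115886506
```

carry_out([
  [1,0,-0.15,-0.8,0],
  [1,0,-0.2,-1.6,0],
  [1,0,-0.2,-2,0],
  [1,0,-0.2,-2,0],
  [1,0,-0.2,-2,0],
  [1,0,-0.2,-1.3,0],
  [1,0,0,-0.75,0],
  [1,0.6,0,0,0],
  [1,1.5,0,0,0],
  [1,2,0,0,0],
  [1,2.2,0,0,0],
  [1,2.2,0,0,0],
  [1,2.2,0,0,0],
  [1,2,0,0,0],
  [1,1.5,0,0,0],
  [1,0.6,0,0,0],
  [1,0.3,0,0,0],
  [1,0,0,0,0],
  [1,0,0,0,0],
])

```text
time: 18.15
tool_pos: [0.5096, -0.1773, 0.1009]
ee_rot: [-0.345, 1.569, -0.387]
wrist_force: [0.7, 0.5, -1.0]
width: 0.0596
```

Run:
```python
from h import *
delta([.5084,-.1763,.063],np.pi/2-.0424)
S=snap('scene','s7')
p=np.array([.5094,-.1768]);a=-.0424;c,n=np.cos(a),np.sin(a)
q,R,o=tool()
im=cv2.resize(S['image'][130:240,210:330,::-1],None,fx=5,fy=5,interpolation=cv2.INTER_CUBIC)
for l in((42,-52),(42,52),(-42,52),(-42,-52)):
    x,y=p+[(c*l[0]-n*l[1])/1e3,(n*l[0]+c*l[1])/1e3]; print(l,proj(S,[x,y,.03]).round(1),proj(S,[x,y,q[2]+.020-.071]).round(1))
cv2.imwrite('pics/s7b.png',im)
```

```text
tool [ 0.5096 -0.1773  0.1009] ydir 87.62 shift cm [ 3.79  0.1  -0.13] q [-0.44  0.11  1.56  0.    1.47 -1.97] F [ 0.7  0.5 -1. ] w 0.0596 t 18.15
turn 0.05184385307383634 -179.94815614692615
(42, -52) [254.2 187.1] [253.5 182. ]
(42, 52) [277.9 203. ] [277.5 197.8]
(-42, 52) [298.4 189.3] [298.3 184.1]
(-42, -52) [274.8 174.7] [274.4 169.5]
```

View pics/s7b.png

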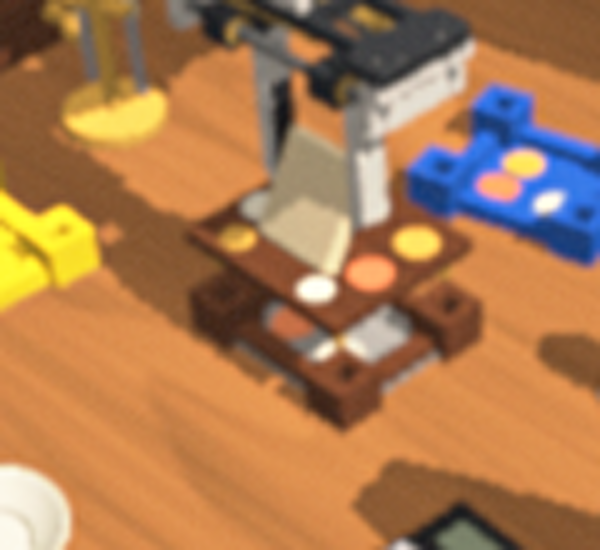

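The tray is above the frame. The near post foot is at full-image (278.2,198.4), with its socket below at (279,204). Both are off prediction by the same amount, so they are aligned. I lower slowly and watch the force.

carry_out([
  [1,0.3,0.05,-0.05,0],
  [1,0.4,0,-0.05,0],
  [1,0.4,0,0,0],
  [1,0.3,0,0,0],
  [1,0.3,0,0,0],
  [1,0.3,0,0,0],
  [1,0.3,0,0,0],
  [1,0.2,0,0,0],
  [1,0,0,0,0],
])

```text
time: 19.1
tool_pos: [0.5077, -0.1764, 0.0743]
ee_rot: [2.641, 1.57, 2.6]
wrist_force: [0.6, -1.0, -1.5]
width: 0.0603
```

carry_out([
  [1,0.2,0,0,0],
  [1,0.2,0,0,0],
  [1,0.2,0,0,0],
  [1,0.2,0,0,0],
  [1,0.1,0,0,0],
  [1,0,0,0,0],
])

```text
time: 19.7
tool_pos: [0.5077, -0.1764, 0.0655]
ee_rot: [2.594, 1.57, 2.552]
wrist_force: [-0.3, 0.5, -1.9]
width: 0.0597
```

carry_out([
  [1,0.1,0,0,0],
  [1,0.1,0,0,0],
  [1,0.1,0,0,0],
  [1,0,0,0,0],
])

```text
time: 20.1
tool_pos: [0.508, -0.1765, 0.063]
ee_rot: [-0.1, 1.57, -0.142]
wrist_force: [-0.0, -0.1, 0.1]
width: 0.0595
```

carry_out([
  [1,0.1,0,0,0],
  [1,0,0,0,0],
])

```text
time: 20.3
tool_pos: [0.508, -0.1765, 0.063]
ee_rot: [-0.262, 1.57, -0.304]
wrist_force: [-2.9, 1.8, 4.5]
width: 0.0597
```

The height holds at 0.063 m, as predicted for the seated tray, and the reaction force rises. The tray is home, so I release and retreat.

carry_out([
  [1,-0.1,0,0,0],
  [0.4,0,0,0,0],
  [0.2,0,0,0,0],
  [0,0,0,0,0],
  [0,0,0,0,0],
  [0,0,0,0,0],
  [0,0,0,0,0],
  [0,-0.5,0,0,0],
  [0,-1.5,0,0,0],
  [0,-3,0,0,0],
  [0,-4,0,0,0],
  [0,-4,0,0,0],
  [0,-3,0,0,0],
  [0,0,0,-4,0],
  [0,0,0,-3,0],
  [0,0,0,0,0],
  [0,0,0,0,0],
])

```text
time: 22.0
tool_pos: [0.4382, -0.1738, 0.2243]
ee_rot: [-0.336, 1.568, -0.378]
wrist_force: [0.9, -0.7, -0.3]
width: 0.0936
```

Run:
```python
from h import *
delta([.508,-.1765,.2])
s=snap('wrist','w8');S=snap('scene','s8')
p=np.array([.5094,-.1768]);a=-.0424;c,n=np.cos(a),np.sin(a)
for l in((-55,-65),(-55,65),(55,65),(55,-65)):
    x,y=p+[(c*l[0]-n*l[1])/1e3,(n*l[0]+c*l[1])/1e3]; print(l,'scene',((proj(S,[x,y,.040])-[210,110]+.5)*3-.5).round(0),'wrist',((proj(s,[x,y,.040],True)-[200,100]+.5)*2-.5).round(0))
b=cv2.resize(S['image'][110:290,210:460,::-1],None,fx=3,fy=3,interpolation=cv2.INTER_CUBIC)[:540]
cv2.imwrite('pics/s8b.png',b)
im=s['image'][100:300,200:440,::-1];cv2.imwrite('pics/w8b.png',cv2.resize(im,None,fx=2,fy=2,interpolation=cv2.INTER_CUBIC))
```

```text
tool [ 0.4382 -0.1738  0.2243] ydir 87.59 shift cm [2.45 0.02 6.98] q [-0.5  -0.09  1.51  0.    1.72 -2.03] F [ 0.9 -0.7 -0.3] w 0.0936 t 22.0
(-55, -65) scene [195. 177.] wrist [137. 187.]
(-55, 65) scene [285. 231.] wrist [351. 188.]
(55, 65) scene [203. 285.] wrist [341. 349.]
(55, -65) scene [114. 225.] wrist [146. 349.]
```

View pics/s8b.png

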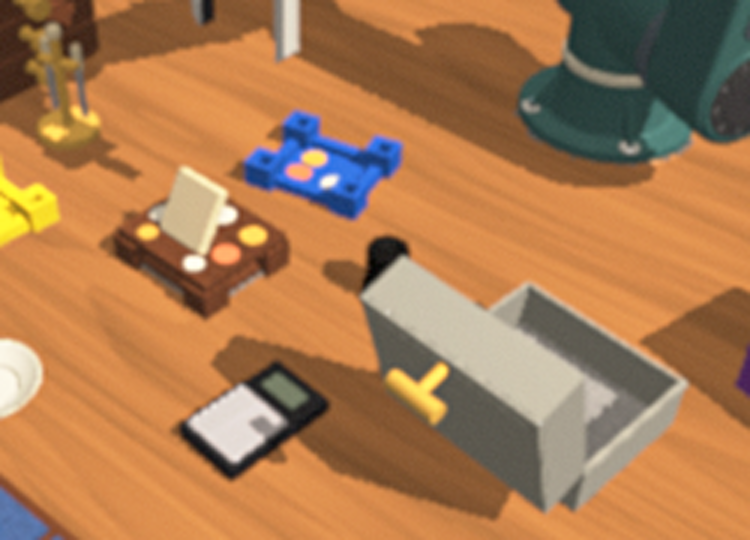

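View pics/w8b.png

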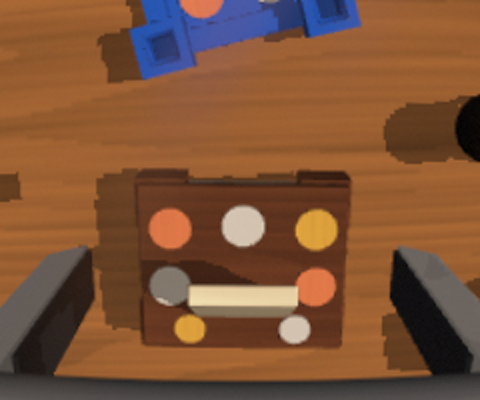

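The tray sits flush on the blocks. Its plate corners, at about (137,184), (350,184), (341,348) and (143,347), match the seated prediction within 1–2 px. All the coins are in place, the lid stands open, and the gripper is clear of everything.

```bash
python3 -c "
from bench import robot
print(robot.close_job())"
```

```text
the job is handed in; nothing more can be done
None
```

I opened the grey box's lid to about 1.55 rad and let go, and it stayed open. I then lifted the tray level by its bone grip, set it on the dark wood frame, let go and backed off. The job was handed in at about 22 s, with no verdict reported.

**Last checks:**
- **Seating:** pressing 1 mm further left the TCP at the predicted seated height of 0.063 m, and the upward reaction rose to 4.5 N. From the TCP height the grip point is about 83 mm up, as it should be.
- **Position:** in the final wrist picture the plate corners lie within about 1–2 px of where a seated tray should appear. That is roughly 1–2 mm, inside the 5 mm limit.
- **Scene:** the lid is open and all the coins are on the tray. The loupe, scale, dish and tweezer stand look untouched in the final views. The paperweight and brush were outside those views, so I did not re-check them; the arm did not work near either.
- **Disagreements:** these were small and none needed a correction. My first triangulation put the socket heights about 8 mm too low, so I used the given 30 mm height. The tray appeared 1 mm off-centre in the gripper.

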